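# Pull the blind plug from the cream depositor's filling head

## Task

Take the puller, feel with it for the slot in the blind plug of the cream depositor's filling head, drop its cross bar through and screw it clockwise to the stop. Draw the plug straight up out of its bore, forcing nothing and without touching the plug with the gripper. Stand it gently upright in the wash tray with the puller still in it, let go, and leave the other things where they are.

Things in the scene. Friction and masses are not known exactly. Their poses are not given: they have to be found in the camera images.
- puller_handle (a point): Centre of the puller's handle: a black upright block, 46 mm along its x, 20 mm along its y, 40 mm tall; grip its 20 mm. The puller is loose, upright, 0.16 kg, 102 mm tall; below the handle an 8 mm steel shaft, a collar, a cross bar and a tip. z is up.
- puller_collar (a point): Underside of the puller's collar (disc 34 mm across, 6 mm thick), on the axis, 40 mm below the handle's centre. At the start it rests on the top of the stand, a white block 64 x 64 mm, 50 mm tall, with a 29 mm upright through hole in which the puller hangs.
- puller_bar (a point): Middle of the puller's cross bar, flat and square-edged, 24 mm long along the puller's x (the handle's long side), 8 mm wide, 6 mm thick, 69 mm below the handle's centre.
- puller_tip (a point): Lower end of the puller, a blunt taper to 6 mm across, on its axis, 82 mm below the handle's centre; axes as the handle's.
- bore_mouth (a point): Centre of the bore's mouth, on the top of the filling head: an aluminium block 90 x 90 mm, 75 mm tall, fixed, with a round pipe stub on its +x side and a small nozzle on its -x side. The bore is upright, 42.5 mm wide, 62 mm deep, blind. z is up.
- plug_top (a point): Centre of the plug's rim (40 mm ring, 31 mm inside), 4 mm below the mouth. Within it lies the insert's face, 0 to 6 mm lower (unknown). A slot 11 mm wide, 30 mm long runs across its middle, along this point's x axis turned about the vertical by up to 0.72 rad either way (also unknown: look or feel). A bar within about 0.12 rad of it falls through, else it rides on the face. z is up.
- plug_axis (a point): Middle of the plug, 30 mm above its underside. The bar drops 18 mm from the insert's face to a floor; the puller then stands by itself, free to be gripped anew. The bar then turns clockwise (seen from above) some 1.55 rad to a stop (not the other way), under two short steep threads that lead it about 2.5 mm further down, with about 1 mm of vertical play. Past 1.2 rad it cannot be pulled out.
- plug_base (a point): Centre of the plug's underside, 58 mm below its top. The plug is a loose steel cylinder 40 mm across, about 0.35 kg, standing on the bore's floor, which must not be pressed with over 30 N. A seal low in the bore drags on it with roughly 9 to 17 N over the first 14 mm of the pull; if the bar is turned on past the stop with 0.2 to 0.3 N m the whole plug turns along.
- tray_in (a point): Centre of the inner floor of the wash tray: a shallow fixed dark metal tray, 170 mm along its x, 130 mm along its y, walls 22 mm tall and 3 mm thick, floor 3 mm thick. A small steel nozzle stands in its corner at about +55 mm x, +38 mm y. z is up.
- nozzle_mid (a point): Small loose steel piping nozzle (cone, 26 mm across, 36 mm tall) standing in a corner of the wash tray; this is its middle. Bystander.
- spatula_grip (a point): Handle of a loose palette spatula, 210 mm long, lying on the counter on the robot's side of the filling head. Bystander.
- jar_mid (a point): Middle of a loose amber glass jar with a metal cap, 70 mm across, 85 mm tall, beyond the filling head. Bystander.
- bowl_mid (a point): Middle of a loose white bowl, 110 mm across, 50 mm tall. Bystander.
- cutter_center (a point): Middle of a loose solid steel dough stamp, 56 mm across, 40 mm tall. Bystander.

How it is judged:
By the outcome, as a careful person would: the job done as asked, in the order asked, and still so for the second after the job is handed in, with the robot touching nothing.
It also fails if it takes over 72 s, if anything falls off the work surface, if the arm or the gripper's body presses on something with over 40 N, if the wrist force passes 120 N, or if a joint passes its speed limit or range.

## Robot

A 6-joint arm with a two-finger parallel gripper is mounted at the origin on the work surface. World frame = base frame: x ahead of the robot, y to its left, z up, the work surface at z = 0. Lengths are in m, angles in rad, forces in N, time in s.
With the tool pointing down it reaches from about 0.425 to 0.95 m from the base axis. Payload 3.5 kg.
Tool frame: the origin (TCP) lies on the centre line of the jaws, within the pads' length; the fingertips stand 19 mm ahead of it and the grasp point (between the pads) is the TCP; x points along the fingers, y is the direction in which the jaws open and shut, and the axes are right-handed (so a half turn about x gives the same grasp; the last joint's range is limited). The gripper opens to 85 mm and grips with 20 to 120 N. Pads are 22 mm wide; open, the fingers measure 114 mm over their backs; the gripper's body (76 mm by 85 mm) begins 54 mm behind the grasp point. The pads swing forward as they close: fully open they stand 13 mm farther back than shut.
Start: joints at [1.083, 0.286, 1.577, -0, 1.279, -0.15], TCP at [0.224, 0.637, 0.25] pointing down, gripper open.
Joint ranges: [-2.77, 2.77], [-0.9, 2.22], [0.21, 2.48], [-1.53, 4.67], [0.24, 2.81], [-2.84, 2.84]. Speed limits (rad/s): [2.79, 2.79, 3.14, 3.14, 3.14, 3.14].

## Interface

Orientations are given as a unit quaternion [x, y, z, w].
In Python, from cell import monitor, snapshot, camera_model, close_job, spotter gives the robot as it stands.
- The arm moves only by the tool move_arm, never from a script. Its argument "deltas" is a list of rows, each an object of numbers: "wx", "wy", "wz": the turn, a rotation vector about the tool's x, y, z in degrees; "dx", "dy", "dz": the shift along the tool's x, y, z in mm; "claw": the gripper command: -1 is fully open, 1 is shut, values between are in proportion. A call has 1 to 12 rows; each row shifts and turns the commanded pose from where the row before left it, along the tool's axes as they then stand; what a row does not reach is not made up. A row lasts 1/12 s, in which the tool goes at most 41.7 mm and 7.16 degrees, less where a joint would pass 70% of its speed; a pose out of reach is approached as far as the arm can. A call with a gripper value outside its range is refused whole. The fingers move at their own pace and stop on an object; "force" is the grip in N (left out, the last holds). Time passes only in rows, so rows that do not move let the fingers close. It gives the time, the measured TCP pose, the force and the opening at its end, in the units of the state.
- monitor.read_state(): the state, without advancing time (a new reading comes with each control period).
- snapshot(name): name is "side" or "top"; returns the picture (400x640x3 uint8, blue, green, red); there is no depth.
- camera_model(name): a dict with "K" (3x3 intrinsics, pixels), "R" (3x3) and "t" (3): a world point X has camera coordinates R X + t. Camera axes: x right, y down, z forward; pixel columns grow to the right and rows downward; lengths in m; the calibration is good to about 2 mm. A picture is of the moment at which its call begins. camera_model takes no time and is no camera call.
- close_job(): hands the job in, once; it reports no verdict.
Trained networks look in the newest picture that a camera, given by its name, has taken for a name from the list of things; names that differ only in an ending like _2 or _b are one class to them, and where a whole thing is asked for, a point or a joint stands for the part that bears it (a point fixed in the world has none). Each returns a list of dicts, best first, with "confidence" (0 to 1); they miss things now and then, are a little off and sometimes report something else, mostly with a low value. They report only what shows in the picture. A call takes as long as a camera call.
- spotter.find_in(query, camera): "location" ([x, y, z] in m, in the coordinates of the camera as it stood for that picture, good to about 4 mm: the middle of the surface that is visible of it).
- spotter.cut_out(query, camera): "mask" (400x640 bool, what is visible of it).
- spotter.landmark_of(query, camera): "location" ([x, y, z] in m, in the coordinates of the camera as it stood for that picture, good to about 4 mm: a listed point, or the origin of a listed thing).
The state is a dict: "clock": time; "joints": joint angles; "dq": joint speeds; "tau": joint torques, N m; "position": TCP position; "tool_rot": TCP orientation; "force": force on the tool from outside, world axes, zero at the start; "torque": the same for the moment, N m; "opening": finger opening in m.
Only numpy, scipy, OpenCV 4.12 (cv2) and the standard library are available. Lean on these libraries where they do the work, as an engineer would, in place of code of your own. Each camera call takes 0.05 s, during which the arm holds its last target. There are 200 camera calls.

## Working session

There is one attempt and no reset: what is moved stays moved. The work goes in short steps, Python scripts to look and compute and a tool call to move; the robot and the scene stay as the last step left them, time stands still between calls to the robot, and variables do not carry over. Pictures are saved under pics/ and viewed, about 8 in all and at most 12, crops included, and the job is handed in when it is done.

Besides the shell and the picture viewer there is one more tool, called after "Call:" by a JSON object that holds its "api" and its "payload". move_arm: Moves the arm, as the interface text tells. Its arguments: {"type":"object","properties":{"deltas":{"type":"array"},"force":{"type":"number"}},"required":["deltas"]}

```bash
mkdir -p pics; ls
cat > h.py <<'E'
import numpy as np, cv2
from cell import monitor, snapshot, camera_model, close_job, spotter
from scipy.spatial.transform import Rotation as Ro
def w(loc,c):
    m=camera_model(c); return np.array(m["R"]).T@(np.array(loc)-np.array(m["t"]))
def px(X,c):
    m=camera_model(c); p=np.array(m["K"])@(np.array(m["R"])@np.array(X)+np.array(m["t"])); return p[:2]/p[2]
def ray(u,v,c,z):
    m=camera_model(c);R=np.array(m["R"]);o=-R.T@np.array(m["t"]);d=R.T@np.linalg.inv(m["K"])@[u,v,1.]
    return o+d*(z-o[2])/d[2]
def st():
    s=monitor.read_state(); print({k:np.round(s[k],4).tolist() for k in s if k not in("dq","tau")}); R=Ro.from_quat(s["tool_rot"]).as_matrix(); print("R",R.round(4).tolist()); return s,R
E
python3 - <<'E'
from h import *
st()
for c in("top","side"):
    im=snapshot(c); cv2.imwrite(f"pics/{c}0.png",im)
    m=camera_model(c); print(c,(-np.array(m["R"]).T@np.array(m["t"])).round(3),np.array(m["K"]).round(1).tolist())
    for q in "puller_handle puller_collar bore_mouth plug_top tray_in nozzle_mid spatula_grip jar_mid bowl_mid cutter_center".split():
        r=spotter.landmark_of(q,c)
        print(q,[(w(x["location"],c).round(4).tolist(),round(x["confidence"],2)) for x in r[:2]])
E
```

```text
pics
{'clock': 0.0, 'joints': [1.083, 0.2872, 1.5782, -0.0, 1.2786, -0.15], 'position': [0.2234, 0.6363, 0.2489], 'tool_rot': [0.1181, 0.6973, -0.1197, 0.6968], 'force': [-0.5303, -0.1076, -0.2812], 'torque': [0.0273, -0.0324, 0.0203], 'opening': 0.0853}
R [[-0.0011, 0.3314, 0.9435], [-0.0021, 0.9435, -0.3314], [-1.0, -0.0023, -0.0003]]
top [0.437 0.003 1.071] [[408.6, 0.0, 319.2], [0.0, 408.6, 206.5], [0.0, 0.0, 1.0]]
puller_handle [([0.4906, 0.2793, 0.0908], 0.76)]
puller_collar [([0.4928, 0.2838, 0.0485], 0.56), ([0.4192, -0.0995, 0.0102], 0.48)]
bore_mouth [([0.6034, 0.0, 0.0745], 0.71), ([0.7218, -0.2402, 0.0224], 0.48)]
plug_top [([0.6031, 0.002, 0.0736], 0.65)]
tray_in [([0.4802, -0.2302, 0.0057], 0.82), ([0.3921, 0.0913, 0.0243], 0.57)]
nozzle_mid [([0.5316, -0.1824, 0.0269], 0.64)]
spatula_grip [([0.4146, -0.0976, 0.0128], 0.62), ([0.6062, 0.001, 0.0792], 0.49)]
jar_mid [([0.7501, 0.1405, 0.0425], 0.83), ([0.4936, 0.2802, 0.0227], 0.65)]
bowl_mid [([0.7221, -0.2417, 0.0208], 0.56)]
cutter_center [([0.3894, 0.0916, 0.0204], 0.97), ([0.5336, -0.1804, 0.0257], 0.36)]
side [ 0.339 -0.647  0.487] [[361.3, 0.0, 322.3], [0.0, 361.3, 204.2], [0.0, 0.0, 1.0]]
puller_handle [([0.4941, 0.2789, 0.0915], 0.75)]
puller_collar [([0.4945, 0.2806, 0.0519], 0.62), ([0.4164, -0.0986, 0.0144], 0.2)]
bore_mouth [([0.6063, -0.0018, 0.074], 0.55)]
plug_top [([0.6021, -0.0001, 0.0705], 0.63)]
tray_in [([0.4802, -0.2318, -0.0006], 0.75)]
nozzle_mid [([0.5306, -0.1841, 0.0258], 0.62)]
spatula_grip [([0.4145, -0.0979, 0.0118], 0.87)]
jar_mid [([0.4806, -0.2362, 0.0016], 0.73), ([0.7525, 0.1428, 0.0466], 0.63)]
bowl_mid [([0.722, -0.2396, 0.0278], 0.8)]
cutter_center [([0.39, 0.0902, 0.0187], 0.67), ([0.5308, -0.1861, 0.0253], 0.4)]
```

View pics/top0.png

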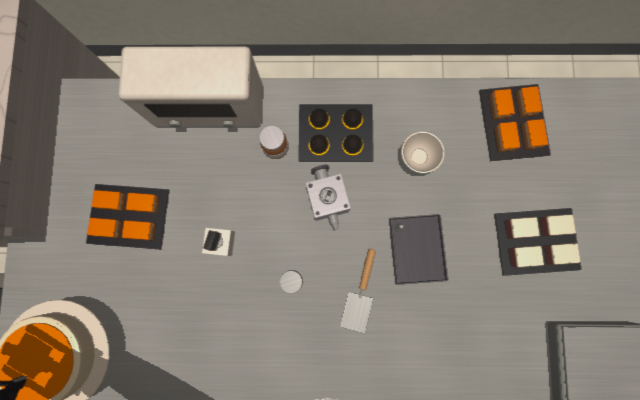

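View pics/side0.png

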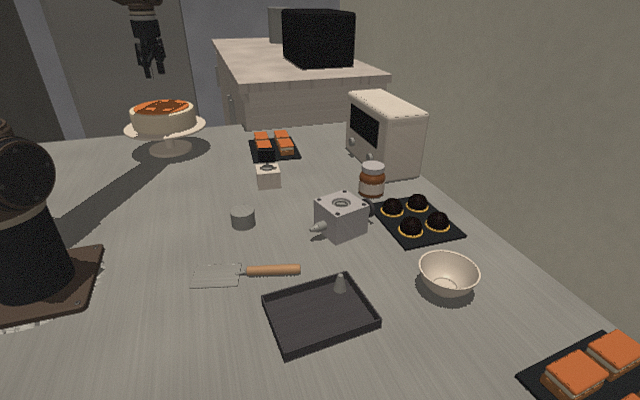

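Run:
```python
from h import *
im=np.mean([snapshot("top").astype(float) for _ in range(6)],0).clip(0,255).astype(np.uint8)
a=cv2.resize(im[160:235,290:365],(400,400),interpolation=cv2.INTER_CUBIC)
b=cv2.resize(im[215:265,190:240],(400,400),interpolation=cv2.INTER_CUBIC)
cv2.imwrite("pics/c1.png",np.hstack([a,b]))
for q,z in(("puller_handle",.11),("bore_mouth",.075),("tray_in",.022),("plug_top",.07)):
    r=spotter.cut_out(q,"top")
    if r:
        m=r[0]["mask"].astype(np.uint8); ys,xs=np.nonzero(m)
        P=np.array([ray(x,y,"top",z)[:2]*1000 for x,y in zip(xs,ys)],np.float32)
        print(q,round(r[0]["confidence"],2),len(P),cv2.minAreaRect(P),P.mean(0))
```

```text
puller_handle 0.69 299 ((487.526123046875, 269.9007873535156), (40.873069763183594, 47.794857025146484), 73.86030578613281) [489.04483 271.98273]
bore_mouth 0.74 1438 ((603.1810913085938, 1.27947998046875), (160.10842895507812, 89.79042053222656), 15.317584991455078) [605.89923    3.112411]Traceback (most recent call last):
  File "<stdin>", line 10, in <module>
  File "h.py", line 9, in ray
    m=camera_model(c);R=np.array(m["R"]);o=-R.T@np.array(m["t"]);d=R.T@np.linalg.inv(m["K"])@[u,v,1.]
ValueError: time passes only in moves, steps and waits
```

View pics/c1.png

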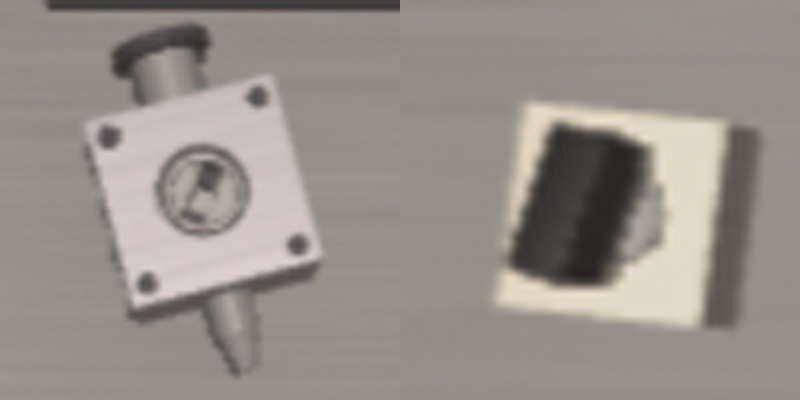

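Call:
{"api": "move_arm", "payload": {"deltas": [{"dy": -20,"dz": 30,"claw": -1},{"dy": -20,"dz": 30},{"dy": -20,"dz": 30},{"dy": -20,"dz": 30},{"dy": -20,"dz": 30},{"dy": -20,"dz": 30},{"dy": -20,"dz": 30},{"dy": -20,"dz": 30},{"dy": -20,"dz": 30},{"dy": -20,"dz": 30},{"dy": -20,"dz": 30},{"dy": -20,"dz": 30}]}}

```text
$.deltas[0]: bad value
```

Run:
```python
from h import *
im=np.mean([snapshot("top").astype(float) for _ in range(8)],0).clip(0,255).astype(np.uint8)
cv2.imwrite("pics/topavg.png",im)
def rect(c,z,h,s):
    P=np.float32([[c[0]+h,c[1]+h],[c[0]+h,c[1]-h],[c[0]-h,c[1]-h],[c[0]-h,c[1]+h]])
    A=np.float32([px([*p,z],"top") for p in P]); n=int(2*h*s)
    return cv2.warpPerspective(im,cv2.getPerspectiveTransform(A,np.float32([[0,0],[n,0],[n,n],[0,n]])),(n,n),flags=cv2.INTER_CUBIC)
a=rect((.604,0),.075,.06,5000/1.5)   # 400px, 0.3mm/px
b=rect((.604,0),.068,.02,10000)
cv2.imwrite("pics/rect.png",np.hstack([a,b]))
for c in(328.2,196),: print(ray(*c,"top",.075))
s,R=st()
print("to puller",(R.T@(np.array([.493,.2805,.15])-s["position"])*1000).round(1))
```

```text
[ 6.02489844e-01 -1.81259973e-05  7.50000000e-02]
{'clock': 1.95, 'joints': [1.083, 0.2863, 1.5767, 0.0, 1.2786, -0.15], 'position': [0.2237, 0.6369, 0.2503], 'tool_rot': [0.1188, 0.6971, -0.1189, 0.697], 'force': [0.8597, 0.3501, 0.6197], 'torque': [-0.0221, 0.0288, 0.0055], 'opening': 0.0852}
R [[-0.0, 0.3314, 0.9435], [-0.0, 0.9435, -0.3314], [-1.0, -0.0, -0.0]]
to puller [ 100.3 -247.   372.2]
```

View pics/rect.png

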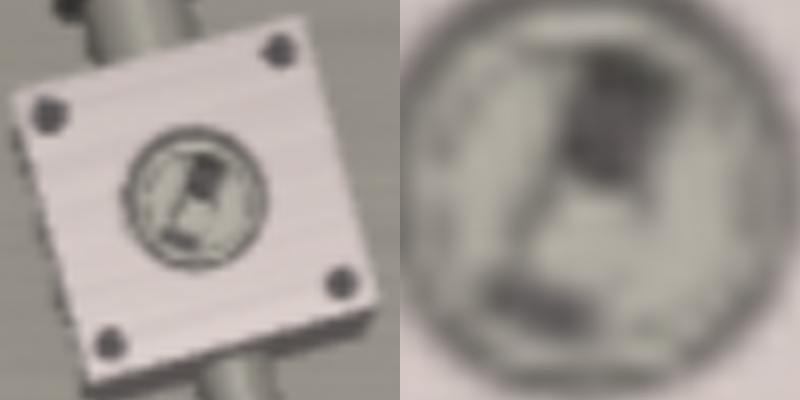

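Call:
{"api": "move_arm", "payload": {"deltas": [{"wx": 0,"wy": 0,"wz": 0,"dx": 0,"dy": -20,"dz": 31,"claw": -1},{"wx": 0,"wy": 0,"wz": 0,"dx": 0,"dy": -20,"dz": 31,"claw": -1},{"wx": 0,"wy": 0,"wz": 0,"dx": 0,"dy": -20,"dz": 31,"claw": -1},{"wx": 0,"wy": 0,"wz": 0,"dx": 0,"dy": -20,"dz": 31,"claw": -1},{"wx": 0,"wy": 0,"wz": 0,"dx": 0,"dy": -20,"dz": 31,"claw": -1},{"wx": 0,"wy": 0,"wz": 0,"dx": 0,"dy": -20,"dz": 31,"claw": -1},{"wx": 0,"wy": 0,"wz": 0,"dx": 0,"dy": -20,"dz": 31,"claw": -1},{"wx": 0,"wy": 0,"wz": 0,"dx": 0,"dy": -20,"dz": 31,"claw": -1},{"wx": 0,"wy": 0,"wz": 0,"dx": 0,"dy": -20,"dz": 31,"claw": -1},{"wx": 0,"wy": 0,"wz": 0,"dx": 0,"dy": -20,"dz": 31,"claw": -1},{"wx": 0,"wy": 0,"wz": 0,"dx": 0,"dy": -20,"dz": 31,"claw": -1},{"wx": 0,"wy": 0,"wz": 0,"dx": 0,"dy": -20,"dz": 31,"claw": -1}]}}

```text
clock: 2.95
position: [0.496, 0.2856, 0.2507]
tool_rot: [0.119, 0.697, -0.119, 0.697]
force: [0.1, -0.2, -0.1]
opening: 0.0851
```

Run:
```python
from h import *
s,R=st()
print("to puller",(R.T@(np.array([.493,.2805,.15])-s["position"])*1000).round(1))
# handle top outline from the averaged picture: dark pixels, rays at z=.11
im=cv2.cvtColor(cv2.imread("pics/topavg.png"),cv2.COLOR_BGR2GRAY)[215:265,190:240]
big=cv2.resize(im,None,fx=8,fy=8,interpolation=cv2.INTER_CUBIC)
print(im[10:42:2,10:36])
```

```text
{'clock': 2.95, 'joints': [0.3452, 0.0608, 1.8334, 0.0001, 1.2466, -0.8878], 'position': [0.496, 0.2856, 0.2507], 'tool_rot': [0.119, 0.6968, -0.1187, 0.6973], 'force': [0.1113, -0.1731, -0.0949], 'torque': [0.0442, -0.0355, -0.0308], 'opening': 0.0851}
R [[0.0007, 0.3314, 0.9435], [0.0003, 0.9435, -0.3314], [-1.0, 0.0005, 0.0005]]
to puller [100.7  -5.8  -1.2]
[[142 142 142 142 142 142 142 142 142 142 143 142 142 143 142 142 143 142
  143 143 143 143 144 144 144 144]
 [142 142 142 142 143 150 160 153 151 149 148 148 147 146 144 144 144 143
  143 144 143 144 144 144 144 144]
 [142 142 142 143 150 180 212 216 213 208 207 209 210 212 212 212 212 211
  207 197 196 192 182 177 168 167]
 [145 145 145 147 164 201 214 202 149  75  62  75  85 101 105 114 127 157
  205 212 217 217 218 218 218 218]
 [144 144 144 146 170 210 212 185  92  52  52  54  56  58  59  53  43  43
   52  74 112 162 213 218 218 218]
 [142 142 143 150 179 210 189 100  54  51  54  56  59  61  59  46  40  39
   42  60  99 155 214 218 218 218]
 [144 143 145 158 188 199 148  70  52  54  56  59  61  62  51  41  40  39
   45  6
[... 308 characters left out ...]
40  44  66
  114 159 163 152 156 210 218 218]
 [144 145 158 163  88  56  56  60  63  65  64  51  42  39  39  42  61 110
  154 160 148 129 161 214 218 218]
 [143 142 137 114  63  56  60  63  66  68  64  47  40  39  41  53  77 106
  141 163 208 215 218 219 218 218]
 [144 151 177 207 196 154 109  97  77  65  54  45  40  40  49  78 117 161
  213 218 218 218 218 218 218 219]
 [147 159 191 214 216 216 216 215 211 208 208 208 207 208 208 210 212 217
  218 217 218 218 218 218 218 219]
 [143 149 163 171 180 186 195 196 201 210 212 212 213 213 214 216 216 216
  217 218 218 218 218 218 219 219]
 [142 142 143 143 143 143 143 143 143 143 143 145 146 146 149 151 152 153
  155 159 168 169 173 183 188 196]]
```

Run:
```python
from h import *
P=ray(209.35,239.7,"top",.11);print(P)
s,R=st()
print("to puller",(R.T@(P-[0,0,.02]-s["position"])*1000).round(1))
```

```text
[0.49110024 0.28007809 0.11      ]
{'clock': 2.95, 'joints': [0.3452, 0.0608, 1.8334, 0.0001, 1.2466, -0.8878], 'position': [0.496, 0.2856, 0.2507], 'tool_rot': [0.119, 0.6968, -0.1187, 0.6973], 'force': [0.1113, -0.1731, -0.0949], 'torque': [0.0442, -0.0355, -0.0308], 'opening': 0.0851}
R [[0.0007, 0.3314, 0.9435], [0.0003, 0.9435, -0.3314], [-1.0, 0.0005, 0.0005]]
to puller [160.7  -6.9  -2.9]
```

Call:
{"api": "move_arm", "payload": {"deltas": [{"wx": 0,"wy": 0,"wz": 0,"dx": 30,"dy": -5,"dz": 0,"claw": -1},{"wx": 0,"wy": 0,"wz": 0,"dx": 30,"dy": 0,"dz": 0,"claw": -1}]}}

```text
clock: 3.12
position: [0.4965, 0.2807, 0.1926]
tool_rot: [0.121, 0.695, -0.119, 0.699]
force: [-0.1, 0.1, -0.9]
opening: 0.0851
```

Call:
{"api": "move_arm", "payload": {"deltas": [{"wx": 0,"wy": 0,"wz": 0,"dx": 30,"dy": -1.5,"dz": -2.5,"claw": -1},{"wx": 0,"wy": 0,"wz": 0,"dx": 30,"dy": 0,"dz": 0,"claw": -1},{"wx": 0,"wy": 0,"wz": 0,"dx": 25,"dy": 0,"dz": 0,"claw": -1},{"wx": 0,"wy": 0,"wz": 0,"dx": 15.5,"dy": 0,"dz": 0,"claw": -1},{"wx": 0,"wy": 0,"wz": 0,"dx": 0,"dy": 0,"dz": 0,"claw": 0.3},{"wx": 0,"wy": 0,"wz": 0,"dx": 0,"dy": 0,"dz": 0,"claw": 0.3},{"wx": 0,"wy": 0,"wz": 0,"dx": 0,"dy": 0,"dz": 0,"claw": 0.3},{"wx": 0,"wy": 0,"wz": 0,"dx": 0,"dy": 0,"dz": 0,"claw": 1},{"wx": 0,"wy": 0,"wz": 0,"dx": 0,"dy": 0,"dz": 0,"claw": 1},{"wx": 0,"wy": 0,"wz": 0,"dx": 0,"dy": 0,"dz": 0,"claw": 1},{"wx": 0,"wy": 0,"wz": 0,"dx": 0,"dy": 0,"dz": 0,"claw": 1},{"wx": 0,"wy": 0,"wz": 0,"dx": 0,"dy": 0,"dz": 0,"claw": 1}], "force": 60}}

```text
clock: 4.12
position: [0.4916, 0.2822, 0.0917]
tool_rot: [0.119, 0.696, -0.118, 0.698]
force: [-0.7, -0.1, 6.8]
opening: 0.0196
```

Call:
{"api": "move_arm", "payload": {"deltas": [{"wx": 0,"wy": 0,"wz": 0,"dx": -5,"dy": 0,"dz": 0,"claw": 1},{"wx": 0,"wy": 0,"wz": 0,"dx": -10,"dy": 0,"dz": 0,"claw": 1},{"wx": 0,"wy": 0,"wz": 0,"dx": -20,"dy": 0,"dz": 0,"claw": 1},{"wx": 0,"wy": 0,"wz": 0,"dx": -30,"dy": 0,"dz": 0,"claw": 1},{"wx": 0,"wy": 0,"wz": 0,"dx": -25,"dy": 0,"dz": 0,"claw": 1},{"wx": 0,"wy": 0,"wz": 0,"dx": -15,"dy": 0,"dz": 0,"claw": 1},{"wx": 0,"wy": 0,"wz": 0,"dx": 0,"dy": 0,"dz": 0,"claw": 1}]}}

```text
clock: 4.7
position: [0.4927, 0.2827, 0.1998]
tool_rot: [0.12, 0.694, -0.117, 0.7]
force: [0.6, -0.4, -0.3]
opening: 0.0195
```

Run:
```python
from h import *
s,R=st()
d=R.T@(np.array([.6043,.0005,.19])-s["position"])*1000
print("to bore",d.round(1))
for q in("puller_handle","puller_collar","puller_bar","puller_tip"):
  for c in("side","top"):
    if q=="puller_handle": snapshot(c)
    r=spotter.landmark_of(q,c)
    print(q,c,[((R.T@(w(x["location"],c)-s["position"])*1000).round(1).tolist(),round(x["confidence"],2)) for x in r[:1]])
```

```text
{'clock': 4.7, 'joints': [0.3423, 0.0953, 1.8934, 0.0001, 1.1444, -0.8909], 'position': [0.4927, 0.2827, 0.1998], 'tool_rot': [0.1204, 0.6944, -0.1173, 0.6996], 'force': [0.5599, -0.4122, -0.2848], 'torque': [0.0669, -0.0273, -0.0097], 'opening': 0.0195}
R [[0.008, 0.3313, 0.9435], [0.003, 0.9435, -0.3314], [-1.0, 0.0055, 0.0065]]
to bore [   9.9 -229.3  198.7]
puller_handle side [([3.2, 0.9, 4.7], 0.66)]
puller_handle top [([3.1, -5.2, -3.5], 0.42)]
puller_collar side [([39.9, 2.0, 2.7], 0.81)]
puller_collar top [([48.9, -1.1, -1.6], 0.51)]
puller_bar side [([70.8, -1.8, 1.8], 0.71)]
puller_bar top [([72.5, 2.1, -1.1], 0.4)]
puller_tip side [([79.1, 0.7, 4.0], 0.83)]
puller_tip top [([92.2, -1.4, -2.3], 0.57)]
```

Call:
{"api": "move_arm", "payload": {"deltas": [{"wx": 0,"wy": 0,"wz": 0,"dx": 0,"dy": -15,"dz": 13,"claw": 1},{"wx": 0,"wy": 0,"wz": 0,"dx": 0,"dy": -25,"dz": 22,"claw": 1},{"wx": 0,"wy": 0,"wz": 0,"dx": 0,"dy": -25,"dz": 22,"claw": 1},{"wx": 0,"wy": 0,"wz": 0,"dx": 0,"dy": -25,"dz": 22,"claw": 1},{"wx": 0,"wy": 0,"wz": 0,"dx": 0,"dy": -25,"dz": 22,"claw": 1},{"wx": 0,"wy": 0,"wz": 0,"dx": 0,"dy": -25,"dz": 22,"claw": 1},{"wx": 0,"wy": 0,"wz": 0,"dx": 0,"dy": -25,"dz": 22,"claw": 1},{"wx": 0,"wy": 0,"wz": 0,"dx": 0,"dy": -25,"dz": 22,"claw": 1},{"wx": 0,"wy": 0,"wz": 0,"dx": 0,"dy": -24,"dz": 20,"claw": 1},{"wx": 2.5,"wy": 0,"wz": 0,"dx": 0,"dy": -15,"dz": 12,"claw": 1},{"wx": 0,"wy": 0,"wz": 0,"dx": 0,"dy": 0,"dz": 0,"claw": 1},{"wx": 0,"wy": 0,"wz": 0,"dx": 0,"dy": 0,"dz": 0,"claw": 1}]}}

```text
clock: 6.2
position: [0.6025, -0.0011, 0.1944]
tool_rot: [0.135, 0.694, -0.135, 0.694]
force: [-0.4, 1.0, -3.0]
opening: 0.0195
```

Run:
```python
from h import *
s,R=st()
P=s["position"]
print("to bore",(R.T@(np.array([.6043,.0005,.19])-P)*1000).round(1))
for q in("puller_handle","puller_collar","puller_bar","puller_tip","bore_mouth"):
  for c in("side","top"):
    if q=="puller_handle": im=snapshot(c); cv2.imwrite(f"pics/{c}2.png",im)
    r=spotter.landmark_of(q,c)
    print(q,c,[((R.T@(w(x["location"],c)-P)*1000).round(1).tolist(),round(x["confidence"],2)) for x in r[:1]])
im=cv2.imread("pics/side2.png"); print(px(P,"side"),px([.604,0,.075],"side"))
u,v=px([.604,0,.11],"side").astype(int)
cv2.imwrite("pics/s2.png",cv2.resize(im[v-70:v+50,u-70:u+70],None,fx=5,fy=5,interpolation=cv2.INTER_CUBIC))
```

```text
{'clock': 6.2, 'joints': [-0.1703, 0.1804, 1.8088, 0.0005, 1.1533, -1.358], 'position': [0.6025, -0.0011, 0.1944], 'tool_rot': [0.1348, 0.6945, -0.1345, 0.6938], 'force': [-0.3624, 0.9785, -2.9778], 'torque': [-0.0372, -0.0108, -0.0034], 'opening': 0.0195}
R [[-0.0009, 0.3739, 0.9274], [0.0006, 0.9275, -0.3739], [-1.0, 0.0002, -0.001]]
to bore [4.4 2.2 1. ]
puller_handle side [([4.3, -1.3, 2.7], 0.8)]
puller_handle top []
puller_collar side [([148.0, 188.7, 83.9], 0.61)]
puller_collar top []
puller_bar side [([68.6, -3.5, -0.4], 0.93)]
puller_bar top []
puller_tip side [([164.9, -179.5, 200.7], 0.67)]
puller_tip top [([188.6, -257.9, -28.6], 0.4)]
bore_mouth side [([117.8, 3.5, 4.6], 0.93)]
bore_mouth top [([150.0, 187.4, 84.6], 0.7)]
[341.82095715 153.30940982] [340.37227303 202.5489965 ]
```

View pics/s2.png

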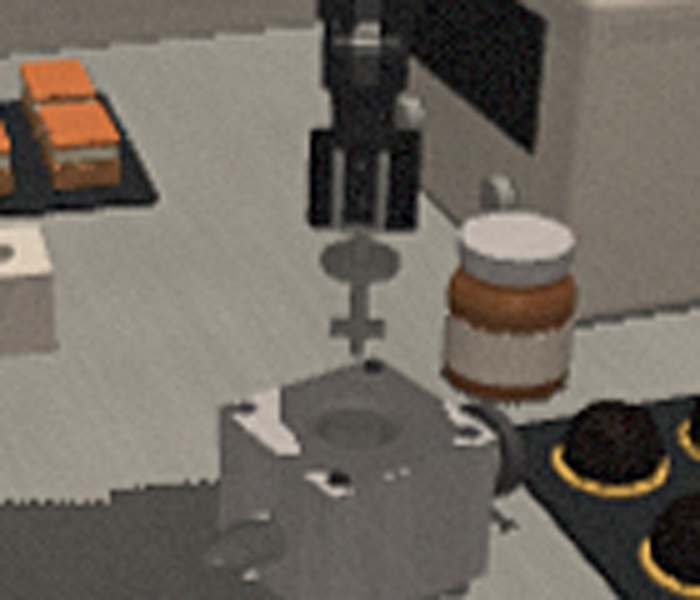

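Call:
{"api": "move_arm", "payload": {"deltas": [{"wx": 0,"wy": 0,"wz": 0,"dx": 5,"dy": 2.3,"dz": 0,"claw": 1},{"wx": 0,"wy": 0,"wz": 0,"dx": 15,"dy": 0,"dz": 0,"claw": 1},{"wx": 0,"wy": 0,"wz": 0,"dx": 11,"dy": 0,"dz": 0,"claw": 1},{"wx": 0,"wy": 0,"wz": 0,"dx": 5,"dy": 0,"dz": 0,"claw": 1},{"wx": 0,"wy": 0,"wz": 0,"dx": 3,"dy": 0,"dz": 0,"claw": 1},{"wx": 0,"wy": 0,"wz": 0,"dx": 3,"dy": 0,"dz": 0,"claw": 1},{"wx": 0,"wy": 0,"wz": 0,"dx": 3,"dy": 0,"dz": 0,"claw": 1},{"wx": 0,"wy": 0,"wz": 0,"dx": 0,"dy": 0,"dz": 0,"claw": 1}]}}

```text
clock: 7.47
position: [0.6032, 0.0019, 0.1495]
tool_rot: [0.134, 0.694, -0.134, 0.694]
force: [-0.8, 0.0, -1.3]
opening: 0.0196
```

Call:
{"api": "move_arm", "payload": {"deltas": [{"wx": 0,"wy": 0,"wz": 0,"dx": 1.5,"dy": 0,"dz": 0,"claw": 1},{"wx": 0,"wy": 0,"wz": 0,"dx": 1.5,"dy": 0,"dz": 0,"claw": 1},{"wx": 0,"wy": 0,"wz": 0,"dx": 1.5,"dy": 0,"dz": 0,"claw": 1},{"wx": 0,"wy": 0,"wz": 0,"dx": 0,"dy": 0,"dz": 0,"claw": 1}]}}

```text
clock: 7.8
position: [0.6032, 0.002, 0.1451]
tool_rot: [0.134, 0.694, -0.134, 0.694]
force: [-0.1, -0.5, -1.4]
opening: 0.0194
```

Call:
{"api": "move_arm", "payload": {"deltas": [{"wx": 0,"wy": 0,"wz": 0,"dx": 1,"dy": 0,"dz": 0,"claw": 1},{"wx": 0,"wy": 0,"wz": 0,"dx": 1,"dy": 0,"dz": 0,"claw": 1},{"wx": 0,"wy": 0,"wz": 0,"dx": 0,"dy": 0,"dz": 0,"claw": 1}]}}

```text
clock: 8.05
position: [0.6032, 0.002, 0.1431]
tool_rot: [0.134, 0.694, -0.134, 0.694]
force: [-0.4, -0.3, -1.6]
opening: 0.0198
```

Call:
{"api": "move_arm", "payload": {"deltas": [{"wx": 0,"wy": 0,"wz": 0,"dx": 1,"dy": 0,"dz": 0,"claw": 1},{"wx": 0,"wy": 0,"wz": 0,"dx": 1,"dy": 0,"dz": 0,"claw": 1},{"wx": 0,"wy": 0,"wz": 0,"dx": 0,"dy": 0,"dz": 0,"claw": 1}]}}

```text
clock: 8.3
position: [0.6031, 0.002, 0.141]
tool_rot: [0.134, 0.694, -0.134, 0.694]
force: [-0.3, 0.4, -1.6]
opening: 0.0197
```

Call:
{"api": "move_arm", "payload": {"deltas": [{"wx": 0,"wy": 0,"wz": 0,"dx": 1,"dy": 0,"dz": 0,"claw": 1},{"wx": 0,"wy": 0,"wz": 0,"dx": 1,"dy": 0,"dz": 0,"claw": 1},{"wx": 0,"wy": 0,"wz": 0,"dx": 0,"dy": 0,"dz": 0,"claw": 1}]}}

```text
clock: 8.55
position: [0.6032, 0.002, 0.1391]
tool_rot: [0.134, 0.694, -0.134, 0.694]
force: [0.2, 0.6, -1.8]
opening: 0.0194
```

Call:
{"api": "move_arm", "payload": {"deltas": [{"wx": 0,"wy": 0,"wz": 0,"dx": 1,"dy": 0,"dz": 0,"claw": 1},{"wx": 0,"wy": 0,"wz": 0,"dx": 1,"dy": 0,"dz": 0,"claw": 1},{"wx": 0,"wy": 0,"wz": 0,"dx": 0,"dy": 0,"dz": 0,"claw": 1}]}}

```text
clock: 8.8
position: [0.6032, 0.002, 0.1371]
tool_rot: [0.134, 0.694, -0.134, 0.694]
force: [-0.5, -0.4, -1.4]
opening: 0.0195
```

Call:
{"api": "move_arm", "payload": {"deltas": [{"wx": 0,"wy": 0,"wz": 0,"dx": 1,"dy": 0,"dz": 0,"claw": 1},{"wx": 0,"wy": 0,"wz": 0,"dx": 1,"dy": 0,"dz": 0,"claw": 1},{"wx": 0,"wy": 0,"wz": 0,"dx": 0,"dy": 0,"dz": 0,"claw": 1}]}}

```text
clock: 9.05
position: [0.6031, 0.002, 0.135]
tool_rot: [0.134, 0.694, -0.134, 0.694]
force: [-0.1, -0.4, -1.2]
opening: 0.0191
```

Call:
{"api": "move_arm", "payload": {"deltas": [{"wx": 0,"wy": 0,"wz": 0,"dx": 1.5,"dy": 0,"dz": 0,"claw": 1},{"wx": 0,"wy": 0,"wz": 0,"dx": 1.5,"dy": 0,"dz": 0,"claw": 1},{"wx": 0,"wy": 0,"wz": 0,"dx": 0,"dy": 0,"dz": 0,"claw": 1}]}}

```text
clock: 9.3
position: [0.6031, 0.002, 0.1319]
tool_rot: [0.134, 0.695, -0.134, 0.694]
force: [-0.6, 0.0, -1.9]
opening: 0.0194
```

Call:
{"api": "move_arm", "payload": {"deltas": [{"wx": 0,"wy": 0,"wz": 0,"dx": 1,"dy": 0,"dz": 0,"claw": 1},{"wx": 0,"wy": 0,"wz": 0,"dx": 1,"dy": 0,"dz": 0,"claw": 1},{"wx": 0,"wy": 0,"wz": 0,"dx": 0,"dy": 0,"dz": 0,"claw": 1}]}}

```text
clock: 9.55
position: [0.6032, 0.002, 0.1301]
tool_rot: [0.134, 0.694, -0.134, 0.694]
force: [-0.7, 0.2, -1.5]
opening: 0.0193
```

Call:
{"api": "move_arm", "payload": {"deltas": [{"wx": 0,"wy": 0,"wz": 0,"dx": 1,"dy": 0,"dz": 0,"claw": 1},{"wx": 0,"wy": 0,"wz": 0,"dx": 1,"dy": 0,"dz": 0,"claw": 1},{"wx": 0,"wy": 0,"wz": 0,"dx": 0,"dy": 0,"dz": 0,"claw": 1}]}}

```text
clock: 9.8
position: [0.6032, 0.002, 0.1281]
tool_rot: [0.134, 0.694, -0.134, 0.694]
force: [0.1, 0.3, -0.6]
opening: 0.0196
```

Call:
{"api": "move_arm", "payload": {"deltas": [{"wx": 0,"wy": 0,"wz": 0,"dx": 1,"dy": 0,"dz": 0,"claw": 1},{"wx": 0,"wy": 0,"wz": 0,"dx": 1,"dy": 0,"dz": 0,"claw": 1},{"wx": 0,"wy": 0,"wz": 0,"dx": 0,"dy": 0,"dz": 0,"claw": 1}]}}

```text
clock: 10.05
position: [0.6032, 0.002, 0.1261]
tool_rot: [0.134, 0.694, -0.134, 0.694]
force: [0.6, -0.4, -2.5]
opening: 0.019
```

Call:
{"api": "move_arm", "payload": {"deltas": [{"wx": 0,"wy": 0,"wz": 0,"dx": 1,"dy": 0,"dz": 0,"claw": 1},{"wx": 0,"wy": 0,"wz": 0,"dx": 0,"dy": 0,"dz": 0,"claw": 1}]}}

```text
clock: 10.22
position: [0.6032, 0.0019, 0.1251]
tool_rot: [0.134, 0.694, -0.134, 0.694]
force: [0.5, 0.0, -2.2]
opening: 0.0196
```

Call:
{"api": "move_arm", "payload": {"deltas": [{"wx": 0,"wy": 0,"wz": 0,"dx": 1,"dy": 0,"dz": 0,"claw": 1},{"wx": 0,"wy": 0,"wz": 0,"dx": 0,"dy": 0,"dz": 0,"claw": 1}]}}

```text
clock: 10.38
position: [0.6032, 0.002, 0.1241]
tool_rot: [0.134, 0.694, -0.134, 0.694]
force: [-0.3, -0.6, -1.5]
opening: 0.0192
```

Call:
{"api": "move_arm", "payload": {"deltas": [{"wx": 0,"wy": 0,"wz": 0,"dx": 1,"dy": 0,"dz": 0,"claw": 1},{"wx": 0,"wy": 0,"wz": 0,"dx": 0,"dy": 0,"dz": 0,"claw": 1}]}}

```text
clock: 10.55
position: [0.6032, 0.0019, 0.1231]
tool_rot: [0.134, 0.694, -0.134, 0.694]
force: [1.1, 0.3, -1.4]
opening: 0.0192
```

Call:
{"api": "move_arm", "payload": {"deltas": [{"wx": 0,"wy": 0,"wz": 0,"dx": 1,"dy": 0,"dz": 0,"claw": 1},{"wx": 0,"wy": 0,"wz": 0,"dx": 0,"dy": 0,"dz": 0,"claw": 1}]}}

```text
clock: 10.72
position: [0.6032, 0.002, 0.1221]
tool_rot: [0.134, 0.694, -0.134, 0.694]
force: [-0.1, 0.6, -1.0]
opening: 0.0191
```

Call:
{"api": "move_arm", "payload": {"deltas": [{"wx": 0,"wy": 0,"wz": 0,"dx": 1,"dy": 0,"dz": 0,"claw": 1},{"wx": 0,"wy": 0,"wz": 0,"dx": 0,"dy": 0,"dz": 0,"claw": 1}]}}

```text
clock: 10.88
position: [0.6035, 0.0019, 0.122]
tool_rot: [0.134, 0.694, -0.134, 0.694]
force: [-1.0, 0.8, 1.6]
opening: 0.0193
```

Call:
{"api": "move_arm", "payload": {"deltas": [{"wx": 0,"wy": 0,"wz": 0,"dx": 1,"dy": 0,"dz": 0,"claw": 1},{"wx": 0,"wy": 0,"wz": 0,"dx": 0,"dy": 0,"dz": 0,"claw": 1}]}}

```text
clock: 11.05
position: [0.6037, 0.0019, 0.1219]
tool_rot: [0.134, 0.694, -0.134, 0.694]
force: [-2.6, 1.4, 5.7]
opening: 0.0191
```

Call:
{"api": "move_arm", "payload": {"deltas": [{"wx": 0,"wy": 0,"wz": 0,"dx": 1,"dy": 0,"dz": 0,"claw": 1},{"wx": 0,"wy": 0,"wz": 0,"dx": 0,"dy": 0,"dz": 0,"claw": 1}]}}

```text
clock: 11.22
position: [0.6039, 0.0019, 0.1219]
tool_rot: [0.134, 0.694, -0.134, 0.694]
force: [-3.7, -0.7, 9.4]
opening: 0.0193
```

Call:
{"api": "move_arm", "payload": {"deltas": [{"wx": 0,"wy": 0,"wz": 0,"dx": -1.5,"dy": 0,"dz": 0,"claw": 1},{"wx": 4,"wy": 0,"wz": 0,"dx": 0.1,"dy": 0,"dz": 0,"claw": 1},{"wx": 4,"wy": 0,"wz": 0,"dx": 0.1,"dy": 0,"dz": 0,"claw": 1},{"wx": 4,"wy": 0,"wz": 0,"dx": 0.1,"dy": 0,"dz": 0,"claw": 1},{"wx": 4,"wy": 0,"wz": 0,"dx": 0.1,"dy": 0,"dz": 0,"claw": 1},{"wx": 0,"wy": 0,"wz": 0,"dx": 0,"dy": 0,"dz": 0,"claw": 1}]}}

```text
clock: 11.72
position: [0.6046, 0.0018, 0.1219]
tool_rot: [0.23, 0.667, -0.23, 0.67]
force: [0.4, -0.3, 5.6]
opening: 0.0194
```

```bash
python3 -c "
from h import *
st()"
```

```text
{'clock': 11.7167, 'joints': [-0.1648, 0.2673, 1.8504, 0.0001, 1.0202, -1.0737], 'position': [0.6046, 0.0018, 0.1219], 'tool_rot': [0.23, 0.6674, -0.2295, 0.67], 'force': [0.3775, -0.2614, 5.5713], 'torque': [0.0527, 0.0081, -0.0299], 'opening': 0.0194}
R [[0.0037, 0.6146, 0.7888], [-0.0005, 0.7888, -0.6146], [-1.0, 0.0019, 0.0032]]
```

Call:
{"api": "move_arm", "payload": {"deltas": [{"wx": 4,"wy": 0,"wz": 0,"dx": 0,"dy": 0,"dz": 0,"claw": 1},{"wx": 4,"wy": 0,"wz": 0,"dx": 0,"dy": 0,"dz": 0,"claw": 1},{"wx": 4,"wy": 0,"wz": 0,"dx": 0,"dy": 0,"dz": 0,"claw": 1},{"wx": 4,"wy": 0,"wz": 0,"dx": 0,"dy": 0,"dz": 0,"claw": 1},{"wx": 4,"wy": 0,"wz": 0,"dx": 0,"dy": 0,"dz": 0,"claw": 1},{"wx": 0,"wy": 0,"wz": 0,"dx": 0,"dy": 0,"dz": 0,"claw": 1}]}}

```text
clock: 12.22
position: [0.6046, 0.0018, 0.1219]
tool_rot: [0.342, 0.618, -0.341, 0.62]
force: [0.6, 0.1, 5.6]
opening: 0.0193
```

```bash
python3 -c "
from h import *
st()"
```

```text
{'clock': 12.2167, 'joints': [-0.1648, 0.2674, 1.8504, 0.0001, 1.02, -0.7263], 'position': [0.6046, 0.0018, 0.1219], 'tool_rot': [0.3423, 0.6177, -0.3414, 0.6202], 'force': [0.5725, 0.0578, 5.6094], 'torque': [-0.0013, -0.0737, -0.0706], 'opening': 0.0193}
R [[0.0037, 0.8464, 0.5325], [-0.0006, 0.5325, -0.8464], [-1.0, 0.0028, 0.0025]]
```

Call:
{"api": "move_arm", "payload": {"deltas": [{"wx": 4,"wy": 0,"wz": 0,"dx": 0,"dy": 0,"dz": 0,"claw": 1},{"wx": 4,"wy": 0,"wz": 0,"dx": 0,"dy": 0,"dz": 0,"claw": 1},{"wx": 4,"wy": 0,"wz": 0,"dx": 0,"dy": 0,"dz": 0,"claw": 1},{"wx": 4,"wy": 0,"wz": 0,"dx": 0,"dy": 0,"dz": 0,"claw": 1},{"wx": 0,"wy": 0,"wz": 0,"dx": 0,"dy": 0,"dz": 0,"claw": 1}]}}

```text
clock: 12.63
position: [0.6043, 0.0017, 0.1216]
tool_rot: [0.425, 0.565, -0.424, 0.566]
force: [-0.2, -0.1, 5.7]
opening: 0.0194
```

```bash
python3 -c "
from h import *
st()"
```

```text
{'clock': 12.6333, 'joints': [-0.1649, 0.2676, 1.8509, -0.0003, 1.0204, -0.448], 'position': [0.6043, 0.0017, 0.1216], 'tool_rot': [0.4248, 0.5647, -0.424, 0.5665], 'force': [-0.241, -0.111, 5.6613], 'torque': [0.0122, 0.0221, -0.033], 'opening': 0.0194}
R [[0.0027, 0.9601, 0.2795], [-0.0007, 0.2795, -0.9602], [-1.0, 0.0024, 0.0014]]
```

Call:
{"api": "move_arm", "payload": {"deltas": [{"wx": 4,"wy": 0,"wz": 0,"dx": 0.2,"dy": 0,"dz": 0,"claw": 1},{"wx": 4,"wy": 0,"wz": 0,"dx": 0.2,"dy": 0,"dz": 0,"claw": 1},{"wx": 4,"wy": 0,"wz": 0,"dx": 0.2,"dy": 0,"dz": 0,"claw": 1},{"wx": 0,"wy": 0,"wz": 0,"dx": 0,"dy": 0,"dz": 0,"claw": 1}]}}

```text
clock: 12.97
position: [0.6039, 0.0013, 0.1213]
tool_rot: [0.481, 0.518, -0.481, 0.519]
force: [-2.5, -0.9, 7.3]
opening: 0.0195
```

```bash
python3 -c "
from h import *
st()"
```

```text
{'clock': 12.9667, 'joints': [-0.1652, 0.2679, 1.8511, -0.0017, 1.0214, -0.2387], 'position': [0.6039, 0.0013, 0.1213], 'tool_rot': [0.4809, 0.5176, -0.4813, 0.5189], 'force': [-2.5325, -0.9489, 7.2509], 'torque': [-0.2309, 0.4022, 0.0168], 'opening': 0.0195}
R [[0.0009, 0.9972, 0.0743], [-0.0016, 0.0743, -0.9972], [-1.0, 0.0008, 0.0017]]
```

Call:
{"api": "move_arm", "payload": {"deltas": [{"wx": 3,"wy": 0,"wz": 0,"dx": 0.1,"dy": 0,"dz": 0,"claw": 1},{"wx": 3,"wy": 0,"wz": 0,"dx": 0.1,"dy": 0,"dz": 0,"claw": 1},{"wx": 3,"wy": 0,"wz": 0,"dx": 0.1,"dy": 0,"dz": 0,"claw": 1},{"wx": 0,"wy": 0,"wz": 0,"dx": 0,"dy": 0,"dz": 0,"claw": 1}]}}

```text
clock: 13.3
position: [0.6042, 0.0015, 0.1203]
tool_rot: [0.521, 0.478, -0.52, 0.48]
force: [1.5, -1.0, 3.3]
opening: 0.0192
```

```bash
python3 -c "
from h import *
st()"
```

```text
{'clock': 13.3, 'joints': [-0.1652, 0.269, 1.8517, -0.0004, 1.018, -0.0824], 'position': [0.6042, 0.0015, 0.1203], 'tool_rot': [0.5207, 0.4781, -0.5197, 0.4798], 'force': [1.5051, -1.0436, 3.2569], 'torque': [-0.175, -0.2038, -0.0049], 'opening': 0.0192}
R [[0.0028, 0.9966, -0.0825], [-0.0008, -0.0825, -0.9966], [-1.0, 0.0028, 0.0005]]
```

Call:
{"api": "move_arm", "payload": {"deltas": [{"wx": 3,"wy": 0,"wz": 0,"dx": 0.4,"dy": 0,"dz": 0,"claw": 1},{"wx": 3,"wy": 0,"wz": 0,"dx": 0.4,"dy": 0,"dz": 0,"claw": 1},{"wx": 3,"wy": 0,"wz": 0,"dx": 0.4,"dy": 0,"dz": 0,"claw": 1},{"wx": 0,"wy": 0,"wz": 0,"dx": 0,"dy": 0,"dz": 0,"claw": 1}]}}

```text
clock: 13.63
position: [0.6048, 0.0014, 0.1198]
tool_rot: [0.557, 0.435, -0.555, 0.438]
force: [1.4, -1.8, 6.2]
opening: 0.0195
```

```bash
python3 -c "
from h import *
st()"
```

```text
{'clock': 13.6333, 'joints': [-0.1651, 0.2703, 1.8512, -0.0008, 1.0157, 0.0747], 'position': [0.6048, 0.0014, 0.1198], 'tool_rot': [0.557, 0.4354, -0.5553, 0.438], 'force': [1.4118, -1.7685, 6.1829], 'torque': [-0.2648, -0.1472, -0.0144], 'opening': 0.0195}
R [[0.0042, 0.9715, -0.2371], [-0.0014, -0.2371, -0.9715], [-1.0, 0.0044, 0.0003]]
```

Call:
{"api": "move_arm", "payload": {"deltas": [{"wx": 2,"wy": 0,"wz": 0,"dx": 0.2,"dy": 0,"dz": 0,"claw": 1},{"wx": 2,"wy": 0,"wz": 0,"dx": 0.2,"dy": 0,"dz": 0,"claw": 1},{"wx": 0,"wy": 0,"wz": 0,"dx": 0,"dy": 0,"dz": 0,"claw": 1}]}}

```text
clock: 13.88
position: [0.6051, 0.0013, 0.1196]
tool_rot: [0.572, 0.416, -0.57, 0.419]
force: [0.8, -0.6, 6.4]
opening: 0.0189
```

```bash
python3 -c "
from h import *
st()"
```

```text
{'clock': 13.8833, 'joints': [-0.1651, 0.2707, 1.8511, -0.001, 1.0146, 0.1438], 'position': [0.6051, 0.0013, 0.1196], 'tool_rot': [0.5719, 0.4158, -0.5698, 0.4188], 'force': [0.8344, -0.6149, 6.3973], 'torque': [-0.3159, -0.2235, 0.0309], 'opening': 0.0189}
R [[0.005, 0.9528, -0.3035], [-0.0017, -0.3035, -0.9528], [-1.0, 0.0053, 0.0001]]
```

Call:
{"api": "move_arm", "payload": {"deltas": [{"wx": 1.5,"wy": 0,"wz": 0,"dx": 0.1,"dy": 0,"dz": 0,"claw": 1},{"wx": 1.5,"wy": 0,"wz": 0,"dx": 0.1,"dy": 0,"dz": 0,"claw": 1},{"wx": 0,"wy": 0,"wz": 0,"dx": 0,"dy": 0,"dz": 0,"claw": 1}]}}

```text
clock: 14.13
position: [0.6054, 0.0011, 0.1195]
tool_rot: [0.583, 0.401, -0.58, 0.404]
force: [1.4, -1.6, 6.1]
opening: 0.019
```

```bash
python3 -c "
from h import *
st()"
```

```text
{'clock': 14.1333, 'joints': [-0.1652, 0.271, 1.8509, -0.0012, 1.0136, 0.1958], 'position': [0.6054, 0.0011, 0.1195], 'tool_rot': [0.5828, 0.4006, -0.5802, 0.4041], 'force': [1.4467, -1.5588, 6.1093], 'torque': [-0.3811, -0.3982, -0.0093], 'opening': 0.019}
R [[0.0058, 0.9358, -0.3526], [-0.002, -0.3526, -0.9358], [-1.0, 0.0061, -0.0002]]
```

Call:
{"api": "move_arm", "payload": {"deltas": [{"wx": 1.5,"wy": 0,"wz": 0,"dx": 0,"dy": 0,"dz": 0,"claw": 1},{"wx": 1.5,"wy": 0,"wz": 0,"dx": 0,"dy": 0,"dz": 0,"claw": 1},{"wx": 0,"wy": 0,"wz": 0,"dx": -0.5,"dy": 0,"dz": 0,"claw": 1}]}}

```text
clock: 14.38
position: [0.6053, 0.0012, 0.1195]
tool_rot: [0.593, 0.385, -0.59, 0.389]
force: [4.1, -2.2, 3.9]
opening: 0.0193
```

```bash
python3 -c "
from h import *
st()"
```

```text
{'clock': 14.3833, 'joints': [-0.1651, 0.2707, 1.8511, -0.0015, 1.0136, 0.2474], 'position': [0.6053, 0.0012, 0.1195], 'tool_rot': [0.5929, 0.3855, -0.5904, 0.389], 'force': [4.1003, -2.2382, 3.944], 'torque': [-0.4383, -0.7027, 0.2527], 'opening': 0.0193}
R [[0.0058, 0.9164, -0.4001], [-0.0023, -0.4001, -0.9165], [-1.0, 0.0062, -0.0002]]
```

Call:
{"api": "move_arm", "payload": {"deltas": [{"wx": 1.5,"wy": 0,"wz": 0,"dx": 0,"dy": 0,"dz": 0,"claw": 1},{"wx": 0,"wy": 0,"wz": 0,"dx": 0,"dy": 0,"dz": 0,"claw": 1}]}}

```text
clock: 14.55
position: [0.605, 0.0012, 0.1195]
tool_rot: [0.598, 0.378, -0.596, 0.381]
force: [2.4, -2.0, 5.6]
opening: 0.0193
```

```bash
python3 -c "
from h import *
st()"
```

```text
{'clock': 14.55, 'joints': [-0.1651, 0.2707, 1.8513, -0.0014, 1.0143, 0.2744], 'position': [0.605, 0.0012, 0.1195], 'tool_rot': [0.5979, 0.3776, -0.5957, 0.3808], 'force': [2.3846, -2.044, 5.5961], 'torque': [-0.5053, -0.6963, 0.241], 'opening': 0.0193}
R [[0.005, 0.9053, -0.4248], [-0.0021, -0.4248, -0.9053], [-1.0, 0.0054, -0.0003]]
```

Call:
{"api": "move_arm", "payload": {"deltas": [{"wx": 0,"wy": 0,"wz": 0,"dx": 0,"dy": 0,"dz": 0,"claw": 1},{"wx": -1,"wy": 0,"wz": 0,"dx": -1,"dy": 0,"dz": 0,"claw": 1},{"wx": 0,"wy": 0,"wz": 0,"dx": -1,"dy": 0,"dz": 0,"claw": 1},{"wx": 0,"wy": 0,"wz": 0,"dx": -1,"dy": 0,"dz": 0,"claw": 1},{"wx": 0,"wy": 0,"wz": 0,"dx": -1,"dy": 0,"dz": 0,"claw": 1},{"wx": 0,"wy": 0,"wz": 0,"dx": -1,"dy": 0,"dz": 0,"claw": 1}], "force": 80}}

```text
clock: 15.05
position: [0.604, 0.0014, 0.1215]
tool_rot: [0.595, 0.383, -0.593, 0.385]
force: [7.3, -2.8, -5.8]
opening: 0.019
```

```bash
python3 -c "
from h import *
st()"
```

```text
{'clock': 15.05, 'joints': [-0.1653, 0.2668, 1.852, -0.0006, 1.0192, 0.2574], 'position': [0.604, 0.0014, 0.1215], 'tool_rot': [0.5945, 0.3831, -0.5929, 0.3851], 'force': [7.2928, -2.7617, -5.8228], 'torque': [-0.6179, -1.5747, 0.109], 'opening': 0.019}
R [[0.0034, 0.9121, -0.4099], [-0.0011, -0.4099, -0.9121], [-1.0, 0.0036, -0.0004]]
```

Call:
{"api": "move_arm", "payload": {"deltas": [{"wx": 0,"wy": 0,"wz": 0,"dx": 0,"dy": 0.8,"dz": 0,"claw": 1},{"wx": 0,"wy": 0,"wz": 0,"dx": 0,"dy": 0.8,"dz": 0,"claw": 1},{"wx": 0,"wy": 0,"wz": 0,"dx": -1,"dy": 0,"dz": 0,"claw": 1},{"wx": 0,"wy": 0,"wz": 0,"dx": 0,"dy": 0,"dz": 0,"claw": 1}]}}

```text
clock: 15.38
position: [0.6044, 0.0012, 0.1219]
tool_rot: [-0.594, -0.384, 0.594, -0.384]
force: [5.4, -2.6, -7.1]
opening: 0.0191
```

```bash
python3 -c "
from h import *
st()"
```

```text
{'clock': 15.3833, 'joints': [-0.1657, 0.2686, 1.8489, -0.0, 1.0242, 0.2576], 'position': [0.6044, 0.0012, 0.1219], 'tool_rot': [-0.5938, -0.3838, 0.5939, -0.3838], 'force': [5.3568, -2.5906, -7.1198], 'torque': [-0.5007, -1.2758, 0.0841], 'opening': 0.0191}
R [[-0.0002, 0.9117, -0.4107], [-0.0, -0.4107, -0.9117], [-1.0, -0.0001, 0.0001]]
```

Call:
{"api": "move_arm", "payload": {"deltas": [{"wx": 0,"wy": 0,"wz": 0,"dx": 0,"dy": 1,"dz": 0,"claw": 1},{"wx": 0,"wy": 0,"wz": 0,"dx": 0,"dy": 1,"dz": 0,"claw": 1},{"wx": 0,"wy": 0,"wz": 0,"dx": -1,"dy": 0.5,"dz": 0,"claw": 1},{"wx": 0,"wy": 0,"wz": 0,"dx": -1,"dy": 0,"dz": 0,"claw": 1},{"wx": 0,"wy": 0,"wz": 0,"dx": 0,"dy": 0,"dz": 0,"claw": 1}]}}

```text
clock: 15.8
position: [0.6048, 0.0008, 0.1226]
tool_rot: [-0.593, -0.385, 0.596, -0.382]
force: [4.3, -1.0, -17.4]
opening: 0.0194
```

```bash
python3 -c "
from h import *
st()"
```

```text
{'clock': 15.8, 'joints': [-0.1664, 0.2711, 1.8443, 0.0005, 1.0318, 0.2581], 'position': [0.6048, 0.0008, 0.1226], 'tool_rot': [-0.5928, -0.3848, 0.5955, -0.3819], 'force': [4.2739, -0.9813, -17.396], 'torque': [-0.1901, -1.0215, 0.0766], 'opening': 0.0194}
R [[-0.0055, 0.9111, -0.4121], [0.0014, -0.4121, -0.9111], [-1.0, -0.0056, 0.001]]
```

Call:
{"api": "move_arm", "payload": {"deltas": [{"wx": 0,"wy": 0,"wz": 0,"dx": -1,"dy": 0.5,"dz": 0,"claw": 1},{"wx": 0,"wy": 0,"wz": 0,"dx": -1,"dy": 0,"dz": 0,"claw": 1},{"wx": 0,"wy": 0,"wz": 0,"dx": -1,"dy": 0,"dz": 0,"claw": 1},{"wx": 0,"wy": 0,"wz": 0,"dx": 0,"dy": 0,"dz": 0,"claw": 1}]}}

```text
clock: 16.13
position: [0.6058, 0.0005, 0.1282]
tool_rot: [-0.593, -0.385, 0.596, -0.382]
force: [0.0, 0.9, -17.1]
opening: 0.0193
```

```bash
python3 -c "
from h import *
st()"
```

```text
{'clock': 16.1333, 'joints': [-0.1665, 0.2657, 1.8393, 0.0003, 1.0417, 0.2584], 'position': [0.6058, 0.0005, 0.1282], 'tool_rot': [-0.5929, -0.3846, 0.5955, -0.382], 'force': [0.048, 0.9378, -17.0536], 'torque': [0.0486, -0.1371, 0.0063], 'opening': 0.0193}
R [[-0.0051, 0.911, -0.4124], [0.0011, -0.4124, -0.911], [-1.0, -0.0051, 0.0011]]
```

Call:
{"api": "move_arm", "payload": {"deltas": [{"wx": 0,"wy": 0,"wz": 0,"dx": -1.5,"dy": 0,"dz": 0,"claw": 1},{"wx": 0,"wy": 0,"wz": 0,"dx": -1.5,"dy": 0,"dz": 0,"claw": 1},{"wx": 0,"wy": 0,"wz": 0,"dx": -1.5,"dy": 0,"dz": 0,"claw": 1},{"wx": 0,"wy": 0,"wz": 0,"dx": -1.5,"dy": 0,"dz": 0,"claw": 1}]}}

```text
clock: 16.47
position: [0.6069, 0.0001, 0.1352]
tool_rot: [-0.594, -0.384, 0.595, -0.383]
force: [-0.9, 1.3, -16.6]
opening: 0.0193
```

Call:
{"api": "move_arm", "payload": {"deltas": [{"wx": 0,"wy": 0,"wz": 0,"dx": -1.5,"dy": 0,"dz": 0,"claw": 1},{"wx": 0,"wy": 0,"wz": 0,"dx": -1.5,"dy": 0,"dz": 0,"claw": 1},{"wx": 0,"wy": 0,"wz": 0,"dx": -1.5,"dy": 0,"dz": 0,"claw": 1},{"wx": 0,"wy": 0,"wz": 0,"dx": -1.5,"dy": 0,"dz": 0,"claw": 1},{"wx": 0,"wy": 0,"wz": 0,"dx": 0,"dy": 0,"dz": 0,"claw": 1}]}}

```text
clock: 16.88
position: [0.6081, 0.0001, 0.1434]
tool_rot: [0.595, 0.383, -0.594, 0.384]
force: [-3.3, 1.4, -5.8]
opening: 0.0192
```

```bash
python3 -c "
from h import *
st()"
```

```text
{'clock': 16.8833, 'joints': [-0.1666, 0.2483, 1.8295, 0.0001, 1.0623, 0.2583], 'position': [0.6081, 0.0001, 0.1434], 'tool_rot': [0.5946, 0.383, -0.5938, 0.3837], 'force': [-3.3036, 1.4073, -5.7545], 'torque': [0.2775, 0.8741, -0.0548], 'opening': 0.0192}
R [[0.0015, 0.9111, -0.4122], [-0.0002, -0.4122, -0.9111], [-1.0, 0.0014, -0.0004]]
```

Call:
{"api": "move_arm", "payload": {"deltas": [{"wx": 0,"wy": 0,"wz": 0,"dx": 0,"dy": -1,"dz": 0,"claw": 1},{"wx": 0,"wy": 0,"wz": 0,"dx": 0,"dy": -1,"dz": 0,"claw": 1},{"wx": 0,"wy": 0,"wz": 0,"dx": 0,"dy": -0.5,"dz": 0,"claw": 1},{"wx": 0,"wy": 0,"wz": 0,"dx": 0,"dy": 0,"dz": 0,"claw": 1}]}}

```text
clock: 17.22
position: [0.6066, 0.0008, 0.1425]
tool_rot: [0.595, 0.382, -0.593, 0.384]
force: [0.1, 0.9, -5.4]
opening: 0.0191
```

```bash
python3 -c "
from h import *
st()"
```

```text
{'clock': 17.2167, 'joints': [-0.1658, 0.2449, 1.8355, -0.0001, 1.0566, 0.2594], 'position': [0.6066, 0.0008, 0.1425], 'tool_rot': [0.5954, 0.3821, -0.5931, 0.3844], 'force': [0.0756, 0.9422, -5.3853], 'torque': [0.0265, 0.0278, -0.0043], 'opening': 0.0191}
R [[0.0045, 0.911, -0.4125], [-0.0009, -0.4125, -0.911], [-1.0, 0.0045, -0.0011]]
```

Call:
{"api": "move_arm", "payload": {"deltas": [{"wx": 0,"wy": 0,"wz": 0,"dx": -3,"dy": 0,"dz": 0,"claw": 1},{"wx": 0,"wy": 0,"wz": 0,"dx": -4,"dy": 0,"dz": 0,"claw": 1},{"wx": 0,"wy": 0,"wz": 0,"dx": -4,"dy": 0,"dz": 0,"claw": 1},{"wx": 0,"wy": 0,"wz": 0,"dx": -4,"dy": 0,"dz": 0,"claw": 1},{"wx": 0,"wy": 0,"wz": 0,"dx": -4,"dy": 0,"dz": 0,"claw": 1}]}}

```text
clock: 17.63
position: [0.6055, 0.001, 0.161]
tool_rot: [0.594, 0.383, -0.594, 0.384]
force: [-0.7, -1.0, -6.1]
opening: 0.0192
```

Call:
{"api": "move_arm", "payload": {"deltas": [{"wx": 0,"wy": 0,"wz": 0,"dx": -4,"dy": 0,"dz": 0,"claw": 1},{"wx": 0,"wy": 0,"wz": 0,"dx": -4,"dy": 0,"dz": 0,"claw": 1},{"wx": 0,"wy": 0,"wz": 0,"dx": -4,"dy": 0,"dz": 0,"claw": 1},{"wx": 0,"wy": 0,"wz": 0,"dx": -4,"dy": 0,"dz": 0,"claw": 1},{"wx": 0,"wy": 0,"wz": 0,"dx": -5,"dy": 0,"dz": 0,"claw": 1},{"wx": 0,"wy": 0,"wz": 0,"dx": -6,"dy": 0,"dz": 0,"claw": 1},{"wx": 0,"wy": 0,"wz": 0,"dx": -8,"dy": 0,"dz": 0,"claw": 1},{"wx": 0,"wy": 0,"wz": 0,"dx": -8,"dy": 0,"dz": 0,"claw": 1},{"wx": 0,"wy": 0,"wz": 0,"dx": -4,"dy": 0,"dz": 0,"claw": 1},{"wx": 0,"wy": 0,"wz": 0,"dx": 0,"dy": 0,"dz": 0,"claw": 1}]}}

```text
clock: 18.47
position: [0.6062, 0.001, 0.2094]
tool_rot: [0.595, 0.382, -0.593, 0.384]
force: [0.7, -0.9, -4.2]
opening: 0.0191
```

Run:
```python
from h import *
s,R=st()
for c in("top","side"):
    im=snapshot(c); cv2.imwrite(f"pics/{c}3.png",im)
    for q in("tray_in","nozzle_mid"):
        r=spotter.landmark_of(q,c); print(q,c,[(w(x["location"],c).round(4).tolist(),round(x["confidence"],2)) for x in r[:1]])
u,v=px([.604,0,.14],"side").astype(int)
cv2.imwrite("pics/s3.png",cv2.resize(cv2.imread("pics/side3.png")[v-70:v+90,max(u-110,0):u+70],None,fx=3.5,fy=3.5,interpolation=cv2.INTER_CUBIC))
```

```text
{'clock': 18.4667, 'joints': [-0.1657, 0.1711, 1.7905, 0.0, 1.1764, 0.2594], 'position': [0.6062, 0.001, 0.2094], 'tool_rot': [0.5952, 0.3824, -0.5933, 0.3841], 'force': [0.6551, -0.8994, -4.2289], 'torque': [0.0475, -0.0201, -0.0307], 'opening': 0.0191}
R [[0.0035, 0.911, -0.4123], [-0.0006, -0.4123, -0.911], [-1.0, 0.0035, -0.0009]]
tray_in top [([0.4751, -0.2282, 0.0069], 0.98)]
nozzle_mid top [([0.5325, -0.1833, 0.0242], 0.58)]
tray_in side [([0.4812, -0.2319, 0.0019], 0.92)]
nozzle_mid side [([0.7537, 0.1408, 0.0446], 0.68)]
```

View pics/s3.png

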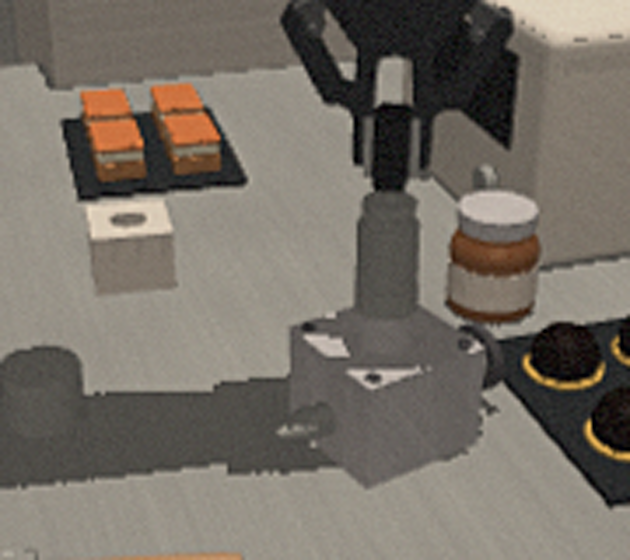

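Call:
{"api": "move_arm", "payload": {"deltas": [{"wx": 0,"wy": 0,"wz": 0,"dx": 0,"dy": -0.8,"dz": 8,"claw": 1},{"wx": 0,"wy": 0,"wz": 0,"dx": 0,"dy": -1.6,"dz": 16,"claw": 1},{"wx": 0,"wy": 0,"wz": 0,"dx": 0,"dy": -2.4,"dz": 24,"claw": 1},{"wx": 0,"wy": 0,"wz": 0,"dx": 0,"dy": -3,"dz": 30,"claw": 1},{"wx": 0,"wy": 0,"wz": 0,"dx": 0,"dy": -3.2,"dz": 32,"claw": 1},{"wx": 0,"wy": 0,"wz": 0,"dx": 0,"dy": -3.2,"dz": 32,"claw": 1},{"wx": 0,"wy": 0,"wz": 0,"dx": 0,"dy": -3.2,"dz": 32,"claw": 1},{"wx": 0,"wy": 0,"wz": 0,"dx": 0,"dy": -3,"dz": 30,"claw": 1},{"wx": 0,"wy": 0,"wz": 0,"dx": 0,"dy": -2.6,"dz": 26,"claw": 1},{"wx": 0,"wy": 0,"wz": 0,"dx": 0,"dy": -2,"dz": 20,"claw": 1},{"wx": 0,"wy": 0,"wz": 0,"dx": 0,"dy": -1.4,"dz": 14,"claw": 1},{"wx": 0,"wy": 0,"wz": 0,"dx": 0,"dy": -0.8,"dz": 8,"claw": 1}]}}

```text
clock: 19.77
position: [0.4669, -0.2373, 0.2072]
tool_rot: [-0.594, -0.383, 0.595, -0.383]
force: [0.8, 0.3, -4.4]
opening: 0.019
```

Call:
{"api": "move_arm", "payload": {"deltas": [{"wx": 0,"wy": 0,"wz": 0,"dx": 10,"dy": 0,"dz": 0,"claw": 1},{"wx": 0,"wy": 0,"wz": 0,"dx": 20,"dy": 0,"dz": 0,"claw": 1},{"wx": 0,"wy": 0,"wz": 0,"dx": 20,"dy": 0,"dz": 0,"claw": 1},{"wx": 0,"wy": 0,"wz": 0,"dx": 10,"dy": 0,"dz": 0,"claw": 1},{"wx": 0,"wy": 0,"wz": 0,"dx": 5,"dy": 0,"dz": 0,"claw": 1},{"wx": 0,"wy": 0,"wz": 0,"dx": 0,"dy": 0,"dz": 0,"claw": 1},{"wx": 0,"wy": 0,"wz": 0,"dx": 0,"dy": 0,"dz": 0,"claw": 1}]}}

```text
clock: 20.35
position: [0.4688, -0.2354, 0.1426]
tool_rot: [0.594, 0.383, -0.594, 0.384]
force: [0.3, -0.7, -4.4]
opening: 0.019
```

Run:
```python
from h import *
s,R=st()
im=snapshot("side")
u,v=px([.47,-.235,.07],"side").astype(int); print(u,v)
cv2.imwrite("pics/s4.png",cv2.resize(im[max(v-100,0):v+80,max(u-100,0):u+100],None,fx=3.3,fy=3.3,interpolation=cv2.INTER_CUBIC))
```

```text
{'clock': 20.35, 'joints': [-0.6589, 0.0732, 2.0318, 0.0001, 1.0358, -0.2345], 'position': [0.4688, -0.2354, 0.1426], 'tool_rot': [0.5942, 0.3832, -0.594, 0.3837], 'force': [0.2958, -0.6761, -4.3552], 'torque': [0.0038, -0.028, 0.0097], 'opening': 0.019}
R [[0.0006, 0.9113, -0.4118], [-0.0003, -0.4118, -0.9113], [-1.0, 0.0007, 0.0]]
315 288
```

View pics/s4.png

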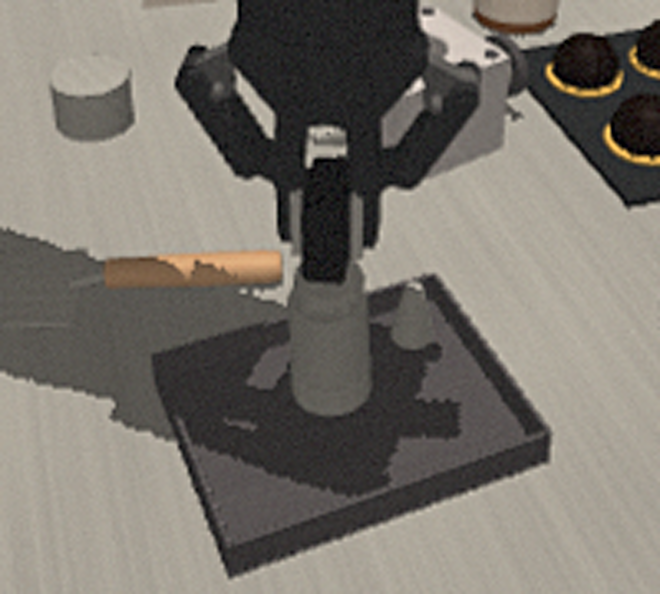

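Call:
{"api": "move_arm", "payload": {"deltas": [{"wx": 0,"wy": 0,"wz": 0,"dx": 8,"dy": 0,"dz": 0,"claw": 1},{"wx": 0,"wy": 0,"wz": 0,"dx": 8,"dy": 0,"dz": 0,"claw": 1},{"wx": 0,"wy": 0,"wz": 0,"dx": 5,"dy": 0,"dz": 0,"claw": 1},{"wx": 0,"wy": 0,"wz": 0,"dx": 3,"dy": 0,"dz": 0,"claw": 1},{"wx": 0,"wy": 0,"wz": 0,"dx": 1,"dy": 0,"dz": 0,"claw": 1},{"wx": 0,"wy": 0,"wz": 0,"dx": 0,"dy": 0,"dz": 0,"claw": 1}]}}

```text
clock: 20.9
position: [0.468, -0.2353, 0.1166]
tool_rot: [-0.594, -0.384, 0.594, -0.383]
force: [0.5, -0.1, -4.8]
opening: 0.019
```

Call:
{"api": "move_arm", "payload": {"deltas": [{"wx": 0,"wy": 0,"wz": 0,"dx": 0.8,"dy": 0,"dz": 0,"claw": 1},{"wx": 0,"wy": 0,"wz": 0,"dx": 0.8,"dy": 0,"dz": 0,"claw": 1},{"wx": 0,"wy": 0,"wz": 0,"dx": 0.8,"dy": 0,"dz": 0,"claw": 1},{"wx": 0,"wy": 0,"wz": 0,"dx": 0,"dy": 0,"dz": 0,"claw": 1}]}}

```text
clock: 21.23
position: [0.4683, -0.2355, 0.1149]
tool_rot: [0.594, 0.383, -0.594, 0.383]
force: [-0.1, -0.2, -5.9]
opening: 0.0194
```

Call:
{"api": "move_arm", "payload": {"deltas": [{"wx": 0,"wy": 0,"wz": 0,"dx": 0.8,"dy": 0,"dz": 0,"claw": 1},{"wx": 0,"wy": 0,"wz": 0,"dx": 0.8,"dy": 0,"dz": 0,"claw": 1},{"wx": 0,"wy": 0,"wz": 0,"dx": 0,"dy": 0,"dz": 0,"claw": 1}]}}

```text
clock: 21.48
position: [0.4682, -0.2354, 0.1131]
tool_rot: [-0.594, -0.383, 0.594, -0.383]
force: [0.0, -0.2, -5.9]
opening: 0.0192
```

Call:
{"api": "move_arm", "payload": {"deltas": [{"wx": 0,"wy": 0,"wz": 0,"dx": 0.8,"dy": 0,"dz": 0,"claw": 1},{"wx": 0,"wy": 0,"wz": 0,"dx": 0.8,"dy": 0,"dz": 0,"claw": 1},{"wx": 0,"wy": 0,"wz": 0,"dx": 0,"dy": 0,"dz": 0,"claw": 1}]}}

```text
clock: 21.73
position: [0.4685, -0.2357, 0.1118]
tool_rot: [0.594, 0.383, -0.594, 0.384]
force: [0.2, -0.5, -4.8]
opening: 0.0191
```

Call:
{"api": "move_arm", "payload": {"deltas": [{"wx": 0,"wy": 0,"wz": 0,"dx": 0.7,"dy": 0,"dz": 0,"claw": 1},{"wx": 0,"wy": 0,"wz": 0,"dx": 0,"dy": 0,"dz": 0,"claw": 1}]}}

```text
clock: 21.9
position: [0.4687, -0.2359, 0.1115]
tool_rot: [0.594, 0.383, -0.594, 0.384]
force: [-0.4, -0.0, -2.3]
opening: 0.0192
```

Call:
{"api": "move_arm", "payload": {"deltas": [{"wx": 0,"wy": 0,"wz": 0,"dx": 0.7,"dy": 0,"dz": 0,"claw": 1},{"wx": 0,"wy": 0,"wz": 0,"dx": 0,"dy": 0,"dz": 0,"claw": 1}]}}

```text
clock: 22.07
position: [0.4686, -0.2357, 0.1108]
tool_rot: [0.594, 0.383, -0.594, 0.384]
force: [0.9, 0.4, -1.7]
opening: 0.0192
```

Call:
{"api": "move_arm", "payload": {"deltas": [{"wx": 0,"wy": 0,"wz": 0,"dx": 0.7,"dy": 0,"dz": 0,"claw": 1},{"wx": 0,"wy": 0,"wz": 0,"dx": 0,"dy": 0,"dz": 0,"claw": 1}]}}

```text
clock: 22.23
position: [0.4686, -0.2357, 0.11]
tool_rot: [0.594, 0.383, -0.594, 0.384]
force: [0.2, 0.1, -1.9]
opening: 0.0192
```

Call:
{"api": "move_arm", "payload": {"deltas": [{"wx": 0,"wy": 0,"wz": 0,"dx": 0.7,"dy": 0,"dz": 0,"claw": 1},{"wx": 0,"wy": 0,"wz": 0,"dx": 0,"dy": 0,"dz": 0,"claw": 1}]}}

```text
clock: 22.4
position: [0.4687, -0.2358, 0.1098]
tool_rot: [0.594, 0.383, -0.594, 0.384]
force: [-0.9, 1.0, 2.8]
opening: 0.0192
```

Call:
{"api": "move_arm", "payload": {"deltas": [{"wx": 0,"wy": 0,"wz": 0,"dx": 0,"dy": 0,"dz": 0,"claw": 0.45},{"wx": 0,"wy": 0,"wz": 0,"dx": 0,"dy": 0,"dz": 0,"claw": 0.4},{"wx": 0,"wy": 0,"wz": 0,"dx": 0,"dy": 0,"dz": 0,"claw": 0.2},{"wx": 0,"wy": 0,"wz": 0,"dx": 0,"dy": 0,"dz": 0,"claw": 0},{"wx": 0,"wy": 0,"wz": 0,"dx": 0,"dy": 0,"dz": 0,"claw": -0.3},{"wx": 0,"wy": 0,"wz": 0,"dx": 0,"dy": 0,"dz": 0,"claw": -0.3},{"wx": 0,"wy": 0,"wz": 0,"dx": 0,"dy": 0,"dz": 0,"claw": -0.3}], "force": 20}}

```text
clock: 22.98
position: [0.4682, -0.2354, 0.1087]
tool_rot: [-0.594, -0.383, 0.594, -0.383]
force: [-0.5, 0.2, 0.4]
opening: 0.0556
```

Call:
{"api": "move_arm", "payload": {"deltas": [{"wx": 0,"wy": 0,"wz": 0,"dx": -5,"dy": 0,"dz": 0,"claw": -0.3},{"wx": 0,"wy": 0,"wz": 0,"dx": -15,"dy": 0,"dz": 0,"claw": -0.3},{"wx": 0,"wy": 0,"wz": 0,"dx": -25,"dy": 0,"dz": 0,"claw": -0.3},{"wx": 0,"wy": 0,"wz": 0,"dx": -30,"dy": 0,"dz": 0,"claw": -0.3},{"wx": 0,"wy": 0,"wz": 0,"dx": -30,"dy": 0,"dz": 0,"claw": -0.3},{"wx": 0,"wy": 0,"wz": 0,"dx": -20,"dy": 0,"dz": 0,"claw": -0.3},{"wx": 0,"wy": 0,"wz": 0,"dx": 0,"dy": 0,"dz": 0,"claw": -0.3}]}}

```text
clock: 23.57
position: [0.4706, -0.2372, 0.2404]
tool_rot: [0.596, 0.38, -0.593, 0.387]
force: [1.0, -0.8, 1.0]
opening: 0.0555
```

Run:
```python
from h import *
s,R=st()
im=snapshot("side"); cv2.imwrite("pics/side5.png",im[100:400,150:500].repeat(2,0).repeat(2,1))
for q in("puller_handle","plug_base","plug_axis","nozzle_mid","spatula_grip","jar_mid","bowl_mid","cutter_center"):
    r=spotter.landmark_of(q,"side"); print(q,[(w(x["location"],"side").round(4).tolist(),round(x["confidence"],2)) for x in r[:1]])
```

```text
{'clock': 23.5667, 'joints': [-0.6595, -0.0393, 1.9537, -0.0, 1.2157, -0.2346], 'position': [0.4706, -0.2372, 0.2404], 'tool_rot': [0.5955, 0.3795, -0.5928, 0.3871], 'force': [1.0275, -0.8232, 0.9731], 'torque': [0.0012, -0.0164, -0.0077], 'opening': 0.0555}
R [[0.009, 0.911, -0.4122], [-0.007, -0.4122, -0.9111], [-0.9999, 0.0111, 0.0027]]
puller_handle [([0.4176, -0.0971, 0.0091], 0.66)]
plug_base [([0.4698, -0.2363, 0.0019], 0.73)]
plug_axis [([0.469, -0.2341, 0.036], 0.75)]
nozzle_mid [([0.5291, -0.1835, 0.0246], 0.52)]
spatula_grip [([0.4192, -0.0993, 0.0093], 0.67)]
jar_mid [([0.7508, 0.1447, 0.0444], 0.69)]
bowl_mid [([0.7214, -0.2418, 0.0286], 0.68)]
cutter_center [([0.3905, 0.088, 0.0219], 0.8)]
```

View pics/side5.png

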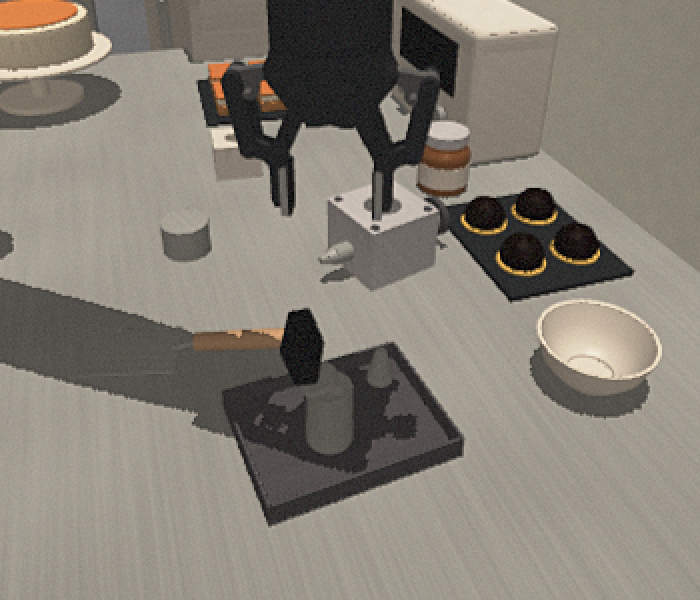

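Call:
{"api": "move_arm", "payload": {"deltas": [{"wx": 0,"wy": 0,"wz": 0,"dx": -10,"dy": 0,"dz": -25,"claw": -0.3},{"wx": 0,"wy": 0,"wz": 0,"dx": -10,"dy": 0,"dz": -35,"claw": -0.3},{"wx": 0,"wy": 0,"wz": 0,"dx": 0,"dy": 0,"dz": -35,"claw": -0.3},{"wx": 0,"wy": 0,"wz": 0,"dx": 0,"dy": 0,"dz": -35,"claw": -0.3},{"wx": 0,"wy": 0,"wz": 0,"dx": 0,"dy": 0,"dz": -35,"claw": -0.3},{"wx": 0,"wy": 0,"wz": 0,"dx": 0,"dy": 0,"dz": -20,"claw": -0.3},{"wx": 0,"wy": 0,"wz": 0,"dx": 0,"dy": 0,"dz": 0,"claw": -0.3}]}}

```text
clock: 24.6
position: [0.5453, -0.0636, 0.2532]
tool_rot: [0.593, 0.385, -0.593, 0.384]
force: [-0.9, -1.3, -1.0]
opening: 0.0556
```

Run:
```python
from h import *
s,R=st()
a=snapshot("side");b=snapshot("top")
for c in("side","top"):
  for q in("puller_handle","puller_collar","plug_top","plug_axis"):
    r=spotter.landmark_of(q,c); print(q,c,[(w(x["location"],c).round(4).tolist(),round(x["confidence"],2)) for x in r[:2]])
def crop(im,c,X,h):
    u,v=px(X,c).astype(int); return cv2.resize(im[v-h:v+h,u-h:u+h],(400,400),interpolation=cv2.INTER_CUBIC)
cv2.imwrite("pics/c6.png",np.hstack([crop(a,"side",[.468,-.235,.08],60),crop(b,"top",[.468,-.235,.08],40)]))
```

```text
{'clock': 24.6, 'joints': [-0.3015, 0.0066, 1.8844, 0.0013, 1.2515, 0.1188], 'position': [0.5453, -0.0636, 0.2532], 'tool_rot': [0.5935, 0.3851, -0.5932, 0.3841], 'force': [-0.9337, -1.3019, -0.9919], 'torque': [0.0226, -0.0587, 0.038], 'opening': 0.0556}
R [[-0.0005, 0.9128, -0.4083], [0.0015, -0.4083, -0.9128], [-1.0, -0.0011, -0.0011]]
puller_handle side [([0.4485, -0.2365, 0.1058], 0.79)]
puller_collar side [([0.4576, -0.2325, 0.0672], 0.78)]
plug_top side []
plug_axis side [([0.4688, -0.2359, 0.0376], 0.84)]
puller_handle top [([0.4495, -0.2338, 0.1075], 0.6), ([0.4802, -0.2281, 0.0112], 0.22)]
puller_collar top [([0.4468, -0.2307, 0.1075], 0.47)]
plug_top top [([0.4659, -0.2381, 0.0611], 0.43)]
plug_axis top [([0.4675, -0.242, 0.0375], 0.68)]
```

View pics/c6.png

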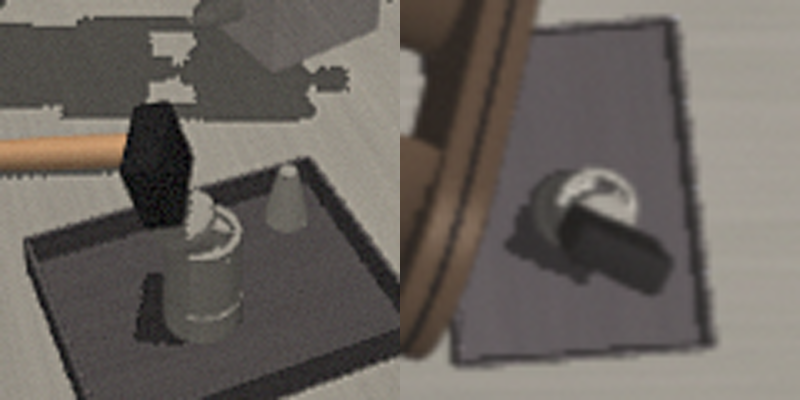

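Run:
```python
from h import *
u,v=px([.468,-.235,.08],"side").astype(int)
g=lambda:snapshot("side")[v-60:v+60,u-60:u+60].astype(float)
a=np.mean([g() for _ in range(3)],0)
for _ in range(8): snapshot("top")
b=np.mean([g() for _ in range(3)],0); d=abs(a-b).mean(2)
print("change",d.mean().round(2),d.max().round(1)); cv2.imwrite("pics/side7.png",snapshot("side"))
for c in("side","top"):
  for q in("spatula_grip","nozzle_mid","jar_mid","bowl_mid","cutter_center"):
    r=spotter.landmark_of(q,c); print(q,c,[(w(x["location"],c).round(4).tolist(),round(x["confidence"],2)) for x in r[:1]])
A=cv2.imread("pics/side0.png");B=cv2.imread("pics/side7.png")
d=cv2.GaussianBlur(cv2.absdiff(A,B),(5,5),0).max(2); print({n:int(d[int(y)-8:int(y)+8,int(x)-8:int(x)+8].max()) for n,(x,y) in {q:px(p,"side") for q,p in {"bowl":[.722,-.24,.025],"cutter":[.39,.091,.02],"jar":[.752,.142,.045],"nozzle":[.531,-.183,.025],"stand":[.493,.28,.03]}.items()}.items()})
```

```text
change 1.94 71.9
spatula_grip side [([0.4187, -0.0973, 0.0119], 0.62)]
nozzle_mid side [([0.5307, -0.1841, 0.0245], 0.6)]
jar_mid side [([0.7516, 0.1404, 0.0441], 0.87)]
bowl_mid side [([0.7237, -0.2394, 0.0264], 0.66)]
cutter_center side [([0.3913, 0.0906, 0.0221], 0.84)]
spatula_grip top []
nozzle_mid top []
jar_mid top []
bowl_mid top [([0.7241, -0.2406, 0.0225], 0.94)]
cutter_center top [([0.3901, 0.093, 0.0205], 0.61)]
{'bowl': 14, 'cutter': 11, 'jar': 9, 'nozzle': 10, 'stand': 109}
```

Run:
```python
from h import *
u,v=px([.468,-.235,.08],"side").astype(int)
g=lambda:snapshot("side")[v-60:v+60,u-60:u+60].astype(float)
a=np.mean([g() for _ in range(3)],0)
for _ in range(6): snapshot("top")
b=np.mean([g() for _ in range(3)],0); d=cv2.GaussianBlur(abs(a-b).mean(2),(3,3),0)
print(d.mean().round(2),d.max().round(1),np.argwhere(d>12)[:20].tolist())
r=spotter.landmark_of("puller_handle","side");print([(w(x["location"],"side").round(4).tolist(),x["confidence"]) for x in r[:1]])
cv2.imwrite("pics/c8.png",cv2.resize(np.hstack([a,b]).astype(np.uint8),None,fx=3,fy=3,interpolation=cv2.INTER_CUBIC))
st()
```

```text
1.74 8.4 []
[([0.4503, -0.2345, 0.1054], 0.75)]
{'clock': 27.0, 'joints': [-0.3073, 0.0049, 1.885, -0.0, 1.2517, 0.1178], 'position': [0.5446, -0.067, 0.2538], 'tool_rot': [0.5942, 0.3833, -0.5942, 0.3833], 'force': [0.6339, 0.8454, 0.573], 'torque': [-0.0029, -0.0555, 0.0158], 'opening': 0.0554}
R [[0.0, 0.911, -0.4124], [-0.0, -0.4124, -0.911], [-1.0, 0.0, 0.0]]
```

View pics/c8.png

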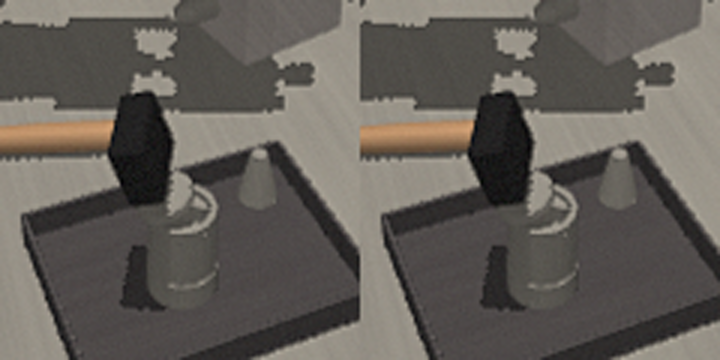

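```bash
python3 -c "
from cell import close_job
print(close_job())"
```

```text
the job is handed in; nothing more can be done
None
```

The plug is out of its bore and stands upright in the wash tray with the puller still in it. One flaw: the puller leans about 15° in the plug instead of standing straight.

- **Finding the slot:** I read the slot angle from the camera (about −22°). Feeling down with the puller, the bar met no resistance at the insert's face and dropped through to the plug's floor at about 10 N.
- **Screwing:** I turned it clockwise about 93° until the torque rose to roughly 0.25 N m, which I took as the stop. It moved down about 2.4 mm on the way. That torque is in the range where the plug can turn along, and I did not check whether it did.
- **Pulling:** the pull reached about 17 N and then fell to the weight of the plug and puller. Sideways force at the start of the pull reached about 7 N; I shifted the arm to bring it down.
- **Placing:** I set it down near the tray's centre, with little more than its own weight on the floor.

**Last checks:**
- **At rest:** the final pair of pictures, about half a second apart, showed no movement of the plug or puller. An earlier pair had shown a local change, which I put down to the arm's shadow settling.
- **The lean:** the puller was already leaning when I looked after letting go. I put it down to the play in the threads. The handle's height and direction still match a seated, screwed-in bar. I left it, because straightening it risked knocking the plug.
- **Other things:** the nozzle, jar, bowl and stamp are where they were, within the cameras' accuracy. The spatula reads about 4 mm off, which is within that error too, but the top camera could not confirm it.
- **Time and contact:** the robot touched nothing at hand-in, at about 27 s.

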